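# Hold a nut down for tacking with a sliding spring hold-down

### The arm

A 7-joint arm with a two-finger parallel gripper is mounted at the origin on the work surface. World frame = base frame: x ahead of the robot, y to its left, z up, the work surface at z = 0. Lengths are in m, angles in rad, forces in N, time in s.
With the tool pointing down it reaches from about 0.4 to 0.9 m from the base axis. Payload 5.5 kg.
Tool frame: the origin (TCP) lies midway between the tips of the shut fingers; the grasp point (between the pads) lies 19 mm behind it (manip.grip_depth is the distance from the TCP to the grasp point, in m); z points along the fingers, x is the direction in which the jaws open and shut, and the axes are right-handed (so a half turn about z gives the same grasp; the last joint's range is limited). The gripper opens to 92 mm and grips with 3 to 60 N. Pads are 19 mm wide; open, the fingers measure 130 mm over their backs; the gripper's body (75 mm by 190 mm) begins 47 mm behind the grasp point.
Start: joints at [-1.009, 0.501, -0.427, 1.55, 0.221, 1.138, -0.21], TCP at [0.191, 0.621, 0.227] pointing down, gripper open.
Joint ranges: [-2.88, 2.88], [-0.31, 2.03], [-1.54, 1.56], [0.2, 2.42], [-1.41, 4.55], [0.19, 2.02], [-2.57, 2.57]. Speed limits (rad/s): [2.57, 2.57, 3.14, 3.14, 3.14, 3.14, 3.14].

### API

Orientations are given as a unit quaternion [x, y, z, w].
In Python, from bench import manip, effector, viewer gives the robot as it stands. Calls block until the motion is done:
- manip.move_pose(position, orientation): joint-space move of the TCP to a pose.
- manip.servo_line(position, ori=None, vel=0.15): straight line of the TCP; ori=None keeps the orientation; vel is the mean speed in m/s.
- manip.movej(angles): joint-space move.
- effector.open_jaws() and effector.close(f_grip=None): open the fingers fully, or close them until they stop; f_grip is the grip in N (None keeps the last).
- manip.sleep(seconds).
- manip.solve_ik(position, orientation): joint angles nearest the present ones, or None.
- viewer.get_image(name): name is "scene" or "top"; returns the picture (400x640x3 uint8, red, green, blue); there is no depth.
- viewer.get_calibration(name): a dict with "vfov" (degrees; the focal length in pixels is half the picture's height over the tangent of half this angle, whatever the lens; pixels are square), "cx", "cy" (the principal point, pixels), "eye" and "attitude" of the camera in the world. Camera axes: x right, y down, z forward; pixel columns grow to the right and rows downward; lengths in m; the calibration is good to about 2 mm. A picture is of the moment at which its call begins. get_calibration takes no time and is no camera call.
A pose or a line that the arm cannot do raises manip.PlanningError and nothing moves.
- manip.hand_in(): hands the job in, once; it reports no verdict.
Readings, each from a call of its own:
- manip.current_clock(): time.
- manip.current_q(): joint angles.
- manip.current_joint_velocities(): joint speeds.
- manip.current_tau(): joint torques, N m.
- manip.current_tool_pos(): TCP position.
- manip.current_tcp_rot(): TCP orientation.
- manip.current_force(): force on the tool from outside, world axes, zero at the start.
- manip.current_wrist_torque(): the same for the moment, N m.
- manip.current_finger_gap(): finger opening in m.
Only numpy, scipy, OpenCV 4.12 (cv2) and the standard library are available. Lean on these libraries where they do the work, as an engineer would, in place of code of your own. Each camera call takes 0.05 s, during which the arm holds its last target. There are 200 camera calls.

### The job

A loose steel nut lies on the steel plate beside the rail of the welding fixture, ready to be tacked. Slide the hold-down carriage along its rail until the foot is centred above that nut, turn the carriage's clamp knob clockwise to its stop so that the carriage is locked, then press the black cap of the spring plunger 20 mm down, so that the foot bears on the nut, and keep it pressed there: the program finishes while still holding the cap down. Do not shove the nut out of its place, and leave the spare plate with its own nut, the standing bolt and the hammer alone.

Things in the scene. Friction and masses are not known exactly. Their poses are not given: they have to be found in the camera images.
- fixture: Welding fixture fixed on the bench, told apart by its straight steel rail, 330 mm long (along its own y), 50 mm wide (x), top at 45 mm, with raised end blocks. Origin: middle of the rail's underside, on the bench. Its x points across the rail to the side where the plate lies. It stands at a different place and yaw (up to about 12 degrees) each time.
- carriage (a joint): Position of the hold-down carriage along the rail's y, m: 0 to 0.20, 0 at the low-y (robot's right) end, where the carriage origin is 100 mm below the rail's middle. Dark steel block 60 x 60 mm, 30 mm high, on the rail, top at 77 mm above the bench, with an arm that reaches over the plate and carries the plunger. Slides with about 2 N of friction while the knob is loose; it can be pulled along by the knob's grip. Starts near 0 to 0.05.
- carriage_top (a point): Centre of the carriage block's top face, 77 mm above the bench, on the knob's axis. Axes as those of the fixture.
- knob (a joint): Angle of the clamp knob, rad: 0 to 1.4 (its stop), growing clockwise seen from above. Loose below about 0.6; from 0.7 on it brakes the carriage more and more, and from 1.1 on the carriage is locked. It stays where it is left. Turning takes about 0.1 to 0.3 N m. Starts at 0 to 0.2.
- knob_grip (a point): Centre of the knob's black bar grip: bar 60 mm long, 14 mm wide, 28 mm high (93 to 121 mm above the bench), standing on a 16 mm high hub on the carriage; the point lies 110 mm above the bench on the knob's vertical axis. Its x is along the bar (at knob angle 0 the bar points along the fixture's x, across the rail), its y across the bar.
- plunger (a joint): How far the spring plunger is pressed down, m: 0 (up) to 0.032. It springs back when let go. About 3 N to start, 6 N just before the foot meets the nut, 12 N at 20 mm. A dark ring on its 14 mm stem starts 20 mm above the boss it runs in, so the ring just reaches the boss at 20 mm of travel.
- cap: Black round flat-topped push cap of the plunger, 36 mm across, 16 mm high, at the end of the carriage's arm, 110 mm from the knob's axis along the fixture's x. Origin: centre of its underside, 121 mm above the bench when up.
- cap_top (a point): Centre of the cap's flat top, 137 mm above the bench when up, sinking with the plunger.
- foot: Round rubber-faced foot under the plunger, 24 mm across, on the cap's axis. Origin: centre of its lower face, 40 mm above the bench when up, so 14 mm above the nut. It goes down with the plunger; once it meets the nut it yields by its own spring (2 N, then 0.6 N per mm).
- nut: The nut to be held: plain steel hex nut, 30 mm across flats, 16 mm high, 18 mm bore, 70 g, loose, lying flat on the plate beside the rail, within 2 mm of the line along which the foot travels and 100 to 190 mm of carriage travel from the low end. Origin: centre of its underside, 10 mm above the bench.
- plate: Work plate under the nut: steel, 160 (x) x 260 (y) x 10 mm, cut corners, 3 kg, loose, lying along the far side of the rail. Origin: centre of its underside.
- spare_plate: Bystander: a like but smaller plate, 160 x 180 x 10 mm, 2.1 kg, on the bench to the robot's right, away from the fixture. Origin: centre of its underside.
- spare_nut: Bystander: a like nut lying on the spare plate. Origin: centre of its underside.
- bolt: Bystander: hex bolt standing on its head, 67 mm high, shank 20 mm, on the bench to the robot's left. Origin: centre of its underside.
- hammer: Bystander: hammer lying on the bench to the robot's left.

How it is judged:
On the way, in this order (a step that is already met when the one before it is completed fails the run):
1. the carriage has been slid until the foot is above the nut (within 8 mm), the knob still loose (horizontal distance between foot and nut below 0.008 m and value of joint knob below 1.1 rad), for 0.1 s.
2. the clamp knob is turned tight (over 1.1 rad) with the foot still above the nut and the plunger up (horizontal distance between foot and nut below 0.008 m and value of joint knob above 1.1 rad and value of joint plunger below 0.005 m), for 0.1 s.
At the end, for the whole second after the job is handed in: The robot is still holding: it presses the cap with more than 2 N, the plunger is 20 mm down (16 to 24 mm), the foot bears on the nut with more than 1.5 N and is centred on it within 8 mm, the nut lies flat on the plate, and the clamp knob is locked (over 1.1 of its 1.4 rad) (horizontal distance between foot and nut below 0.008 m and value of joint knob above 1.1 rad and value of joint plunger between 0.016 and 0.024 m and contact force between foot and nut above 1.5 N and contact force between any of the fingers, the arm and cap above 2 N and angle between nut's own z axis and vertical below 0.1 rad and z of nut in the frame of plate below 0.013 m); the arm keeps its last pose, push and grip.
It fails at once if the nut was shoved more than 12 mm from its place (distance of nut from where it was at the start of the episode above 0.012 m).
It fails at once if a bystander was disturbed (moved more than 25 mm) (distance of any of spare_plate, spare_nut, bolt, hammer from where it was at the start of the episode above 0.025 m).
It also fails if it takes over 45 s, if anything falls off the work surface, if the arm or the gripper's body presses on something with over 40 N, if the wrist force passes 120 N, or if a joint passes its speed limit or range.

## Working session

There is one attempt and no reset: what is moved stays moved. The work goes in short steps, each a Python script; the robot and the scene stay as the last script left them, time stands still between calls to the robot, and variables do not carry over. Pictures are saved under pics/ and viewed, about 8 in all and at most 12, crops included, and the job is handed in when it is done.

```bash
ls; mkdir -p pics
python3 - <<'E'
from bench import manip, effector, viewer
import cv2
for n in("scene","top"):
    im=viewer.get_image(n); cv2.imwrite(f"pics/{n}0.png",im[:,:,::-1]); print(n,viewer.get_calibration(n))
print(manip.current_clock(), manip.current_tool_pos(), manip.current_tcp_rot(), manip.current_force())
E
```

```text
pics
scene {'vfov': 42.1359386903281, 'cx': 316.4174715006763, 'cy': 198.40860801422494, 'eye': array([ 1.68025871, -0.06068853,  0.97315912]), 'attitude': array([ 0.64310725,  0.61634559, -0.31181781, -0.33060676])}
top {'vfov': 57.53644419909345, 'cx': 315.84717735590306, 'cy': 202.74803019858754, 'eye': array([0.38438505, 0.02484336, 1.22077966]), 'attitude': array([ 0.71274211, -0.69866744,  0.05240969, -0.03340237])}
0.1 [0.19121905 0.62055222 0.22577411] [ 8.04459601e-01  5.94006670e-01 -7.32086627e-04  5.39351401e-04] [-0.34538963 -0.60472012 -0.72588531]
```

View pics/top0.png

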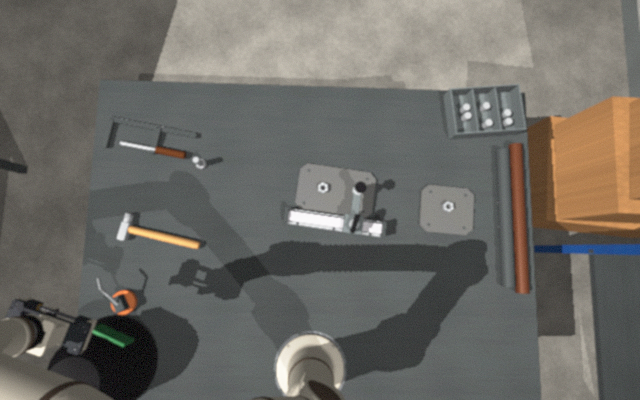

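View pics/scene0.png

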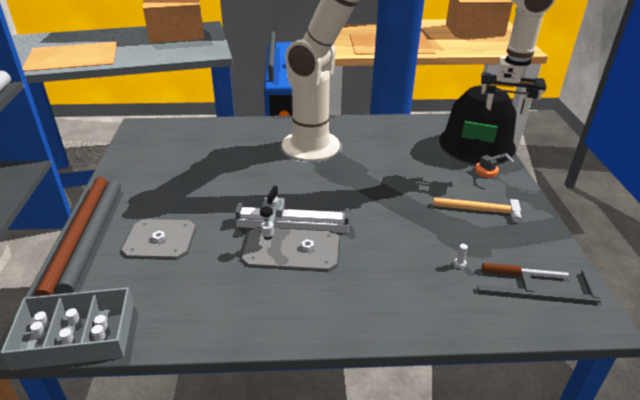

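The top view shows the nut near (323,187) on the plate, the cap near (360,187), and the rail from (288,217) to (385,230). The bystanders are clear of these. I'll zoom in for accuracy.

```bash
cat > h.py <<'E'
import numpy as np, cv2
from scipy.spatial.transform import Rotation as R
from bench import manip, effector, viewer
def cam(n):
    c=viewer.get_calibration(n); return c, 200/np.tan(np.radians(c["vfov"])/2), R.from_quat(c["attitude"]).as_matrix()
def ray(n,uv,z):
    c,f,A=cam(n); d=A@np.array([(uv[0]-c["cx"])/f,(uv[1]-c["cy"])/f,1]); return c["eye"]+d*(z-c["eye"][2])/d[2]
def proj(n,p):
    c,f,A=cam(n); q=A.T@(np.asarray(p)-c["eye"]); return np.array([c["cx"]+f*q[0]/q[2],c["cy"]+f*q[1]/q[2]])
def crop(im,x0,y0,w,h,s): return cv2.resize(im[y0:y0+h,x0:x0+w,::-1],None,fx=s,fy=s,interpolation=cv2.INTER_CUBIC)
E
python3 - <<'E'
from h import *
a=crop(cv2.imread("pics/top0.png")[:,:,::-1],280,155,120,90,6); b=crop(cv2.imread("pics/scene0.png")[:,:,::-1],230,180,125,93,6)
cv2.imwrite("pics/c1.png",a);cv2.imwrite("pics/c2.png",b)
E
```

```text
(no output)
```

View pics/c1.png

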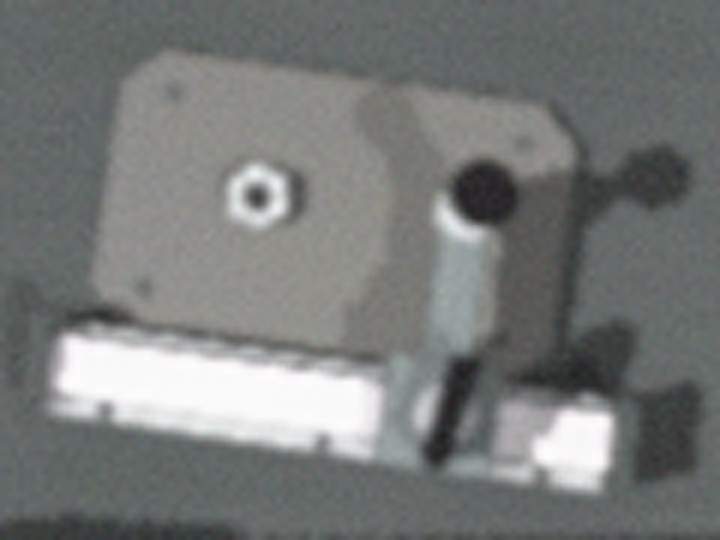

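View pics/c2.png

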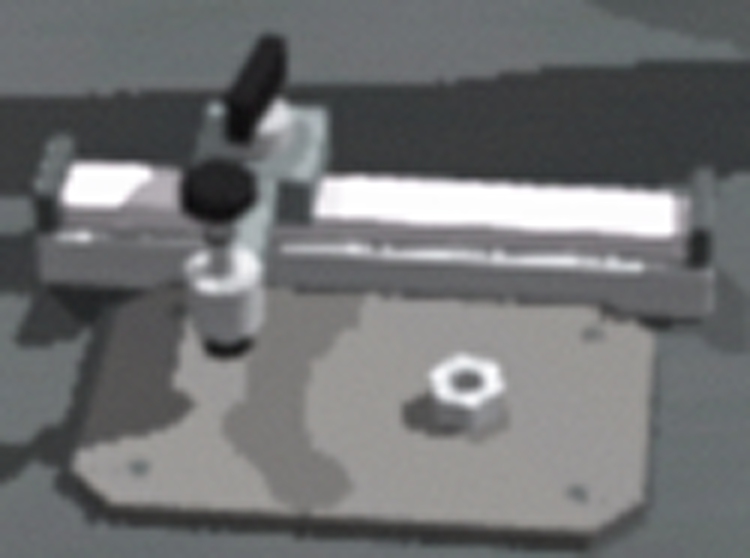

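Crop 1 puts the nut bore at (257,195), the cap at (485,192) and the knob bar from (465,360) to (437,460). In crop 2 the nut bore is at (467,380), the cap top around (218,185), and the bar leans along the rail's x. I'll turn these into positions and cross-check the two cameras.

Run:
```python
from h import *
np.set_printoptions(precision=4,suppress=True)
T=lambda x,y:((x+.5)/6-.5+280,(y+.5)/6-.5+155)
S=lambda x,y:((x+.5)/6-.5+230,(y+.5)/6-.5+180)
t=lambda x,y,z:ray("top",T(x,y),z); s=lambda x,y,z:ray("scene",S(x,y),z)
print("nut",t(259,195,.026),s(467,380,.026))
cap=t(485,192,.137); print("cap",cap,s(218,182,.137))
k=t(452,410,.121); print("knob",k,s(262,80,.121)); d=cap-k;print("dist",np.hypot(*d[:2]),"yaw",np.degrees(np.arctan2(d[1],d[0])))
b=t(465,360,.121)-t(437,460,.121);print("bar yaw",np.degrees(np.arctan2(b[1],b[0])),np.hypot(*b[:2]))
for n,e,z in(("rail top edge far",(t(65,330,.045),t(390,370,.045)),0),("rail scene", (s(320,180,.045),s(680,193,.045)),0),("base front scene",(s(45,285,.0),s(705,318,.0)),0),("plate far scene",(s(110,505,.01),s(600,535,.01)),0),("plate far",(t(180,50,.01),t(545,103,.01)),0)):
    v=e[0]-e[1]; v=v if v[1]>0 else -v; print(n,e,"yaw",np.degrees(np.arctan2(-v[0],v[1])))
print("force/pose",manip.current_q())
```

```text
nut [ 0.5835 -0.028   0.026 ] [ 0.585  -0.0294  0.026 ]
cap [ 0.5691 -0.1371  0.137 ] [ 0.5755 -0.1391  0.137 ]
knob [ 0.4599 -0.1231  0.121 ] [ 0.4753 -0.1225  0.121 ]
dist 0.11011924829918691 yaw -7.284819728513023
bar yaw -15.315316651125556 0.05271631096263685
rail top edge far (array([0.5041, 0.0765, 0.045 ]), array([ 0.4861, -0.0996,  0.045 ])) yaw -5.847688926261228
rail scene (array([ 0.4541, -0.0976,  0.045 ]), array([0.4713, 0.0788, 0.045 ])) yaw -5.547243219278424
base front scene (array([ 0.4755, -0.2345,  0.    ]), array([ 0.5133,  0.089 , -0.    ])) yaw -6.659056061283899
plate far scene (array([ 0.6457, -0.1915,  0.01  ]), array([0.6735, 0.0268, 0.01  ])) yaw -7.268173205988255
plate far (array([0.6682, 0.0173, 0.01  ]), array([ 0.6426, -0.19  ,  0.01  ])) yaw -7.017356366426976
force/pose [-1.0088  0.5018 -0.4268  1.5513  0.2208  1.1384 -0.2103]
```

Both cameras agree with the given sizes. The knob-to-cap distance comes out at 110.1 mm, fixture yaw is about -7°, knob angle about 0.14 rad, and the travel needed about 110 mm. Next I'll check reachability for the grasp, the slide and the turn.

```bash
cat >> h.py <<'E'
np.set_printoptions(precision=4,suppress=True)
YAW=np.radians(-7.0)
ex=np.array([np.cos(YAW),np.sin(YAW),0]); ey=np.array([-np.sin(YAW),np.cos(YAW),0])
def down(a): # tool down, jaw axis at world yaw a
    return (R.from_euler("z",a)*R.from_euler("x",np.pi)).as_quat()
K0=np.array([0.4605,-0.1235,0]); CAP0=np.array([0.570,-0.1375,0]); NUT=np.array([0.584,-0.0285,0])
E
python3 - <<'E'
from h import *
print("travel",(NUT-CAP0)@ey,"lateral",(NUT-CAP0)@ex)
K1=K0+ey*((NUT-CAP0)@ey)
for base in (75,-105):
  a=np.radians(base)
  print(base)
  for p,z,aa in((K0,.25,a),(K0,.09,a),(K1,.09,a),(K1,.09,a-.65),(K1,.09,a-1.3),(K1,.09,a-1.4),(K1,.2,a-1.4),(NUT,.117,a-1.4),(NUT,.117,a)):
    print(z,aa,manip.solve_ik(p+[0,0,z],down(aa)))
E
```

```text
travel 0.10989370133657618 lateral 0.0006118876918174442
75
0.25 1.3089969389957472 [-0.0815  0.1333  0.3143  1.9659 -0.0474  1.0494  1.5628]
0.09 1.3089969389957472 [ 0.0769  0.3649  0.1509  2.1016 -0.0854  0.6807  1.5934]
0.09 1.3089969389957472 [ 0.0175  0.3598 -0.0511  2.1019  0.0286  0.6805  1.2565]
0.09 0.6589969389957472 [-0.0513  0.3588  0.0293  2.1043 -0.0164  0.6787  0.6479]
0.09 0.008996938995747161 [-0.1269  0.36    0.1177  2.1068 -0.066   0.6782  0.0437]
0.09 -0.0910030610042527 [-0.1389  0.3604  0.1318  2.1072 -0.0739  0.6782 -0.0489]
0.2 -0.0910030610042527 [-0.1611  0.1873  0.1506  2.0227 -0.0348  0.9339 -0.0834]
0.117 -0.0910030610042527 [-0.1203  0.4835  0.158   1.8261 -0.0984  0.8395 -0.0053]
0.117 1.3089969389957472 [ 0.0528  0.4815 -0.064   1.8197  0.0398  0.8416  1.2785]
-105
0.25 -1.8325957145940461 [-0.2766  0.1409  0.5307  1.9715 -0.082   1.0498 -1.5419]
0.09 -1.8325957145940461 [-0.3892  0.4501  0.7194  2.1159 -0.4455  0.7278 -1.2114]
0.09 -1.8325957145940461 [-0.4258  0.391   0.4733  2.1164 -0.2756  0.6923 -1.6019]
0.09 -2.482595714594046 [-0.9043  0.6532  1.1329  2.1287 -0.7974  0.8776 -1.7693]
0.09 -3.1325957145940464 [-1.0011  0.8749  1.3551  2.1304 -1.0242  1.0706 -2.2248]
0.09 -3.232595714594046 [-1.0011  0.8749  1.3551  2.1304 -1.0242  1.0706 -2.3248]
0.2 -3.232595714594046 [ 1.015   0.484  -1.2891  1.9899  0.534   1.072   2.5352]
0.117 -3.232595714594046 [-0.8543  0.989   1.3517  1.8488 -1.0401  1.2394 -2.3948]
0.117 -1.8325957145940461 [-0.2879  0.5039  0.3764  1.8321 -0.2385  0.8499 -1.6282]
```

Run:
```python
from h import *
a=np.radians(75)
manip.move_pose(K0+[0,0,.22],down(a))
manip.servo_line(K0+[0,0,.090],vel=.1)
print(manip.current_tool_pos(),manip.current_force())
effector.close(25)
manip.sleep(.2)
print(manip.current_clock(),manip.current_tool_pos(),manip.current_force(),manip.current_wrist_torque(),manip.current_finger_gap())
im=viewer.get_image("scene"); t=viewer.get_image("top")
cv2.imwrite("pics/s1.png",np.hstack([crop(im,215,140,130,130,3),crop(t,280,145,130,130,3)]))
```

```text
[ 0.461  -0.1236  0.0906] [ 0.0832 -0.935   0.7314]
5.5417 [ 0.4602 -0.1238  0.0899] [-1.141  -2.183   0.2302] [-0.4276  0.4031 -0.0324] 0.029621019804256635
```

View pics/s1.png

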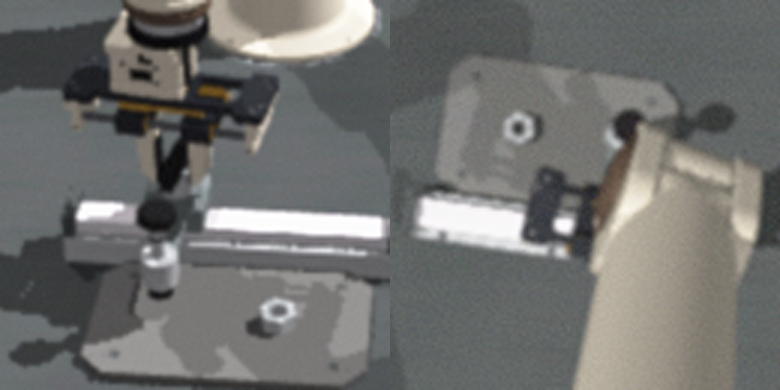

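The gap reads 29.6 mm, but the bar is 14 mm wide. The picture shows the fingers around the bar, so the tips (at z = 90 mm) must be closed on the hub, which ends at 93 mm. I'll open, raise 8 mm and grip again.

Run:
```python
from h import *
effector.open_jaws()
manip.servo_line(K0+[0,0,.098],vel=.05)
effector.close(40)
manip.sleep(.2)
print(manip.current_clock(),manip.current_tool_pos(),manip.current_force(),manip.current_wrist_torque(),manip.current_finger_gap())
```

```text
8.4333 [ 0.4605 -0.1235  0.098 ] [ 0.3364 -0.131   1.4253] [-0.0281  0.0018 -0.0635] 0.01368670437685832
```

Gap is now 13.7 mm, so it is gripping the bar. Now the slide, watching the lateral force.

Run:
```python
from h import *
a=np.radians(75)
for d in(.05,.1099):
    manip.servo_line(K0+ey*d+[0,0,.098],vel=.05)
    f=manip.current_force(); print(d,manip.current_tool_pos(),"fx,fy(fixture)",f@ex,f@ey,f[2],manip.current_wrist_torque())
manip.sleep(.2); f=manip.current_force(); print(f@ex,f@ey,manip.current_clock(),manip.current_finger_gap())
im=viewer.get_image("scene"); t=viewer.get_image("top")
cv2.imwrite("pics/s2.png",np.hstack([crop(im,250,170,80,100,5),crop(t,290,150,70,100,5)]))
```

```text
0.05 [ 0.4667 -0.073   0.098 ] fx,fy(fixture) 0.6739299964343314 0.7208004984069871 -0.103464076527401 [ 0.4831 -0.0977 -0.0913]
0.1099 [ 0.474  -0.0139  0.098 ] fx,fy(fixture) 1.5268612747899568 1.8097074225749439 -1.468536070211814 [ 0.3054 -0.297  -0.0763]
1.6452991796052505 1.8636481041905513 11.1333 0.013614855134580679
```

View pics/s2.png

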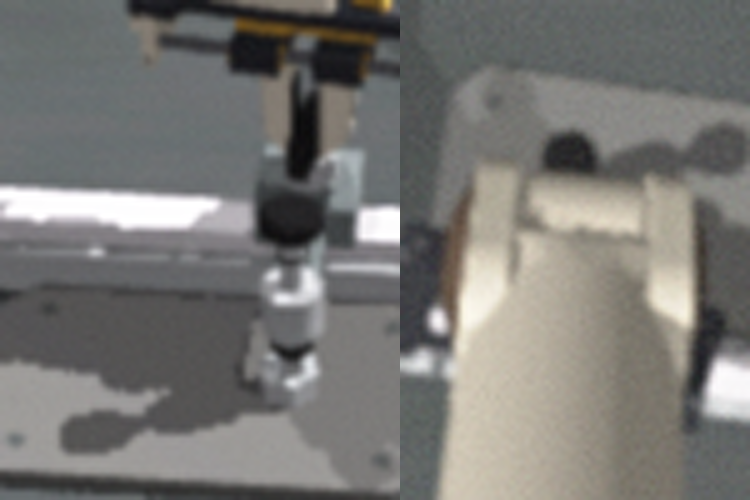

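The foot sits right over the nut in the scene crop: cap (290,212), foot about (293,350), nut about (286,380). I'll compare those with where the projection says a centred foot should appear.

Run:
```python
from h import *
S=lambda x,y:((x+.5)/5-.5+250,(y+.5)/5-.5+170); T=lambda x,y:((x-400+.5)/5-.5+290,(y+.5)/5-.5+150)
inv=lambda p:(p-[250,170]+.5)*5-.5
for n,z in(("captop",.137),("foot",.04),("nuttop",.026),("nutbase",.01)): print(n,inv(proj("scene",NUT+[0,0,z])))
print("captop T",(proj("top",NUT+[0,0,.137])-[290,150]+.5)*5-.5+[400,0])
print("cap from scene",ray("scene",S(290,208),.137),"x-section y")
im=cv2.imread("pics/s2.png"); g=im.max(2)
# cap dark columns in top at several rows; nut/foot columns in scene
for y in(140,148,156):
    r=np.where(g[y,500:640]<50)[0]+500; print("top row",y,r.min(),r.max())
for y in(205,212,220):
    r=np.where(g[y,200:345]<60)[0]+200; print("cap row",y,r.min(),r.max())
for y in(340,348,356):
    r=np.where(g[y,262:330]<70)[0]+262; print("foot row",y,r.min() if len(r) else 0,r.max() if len(r) else 0)
for y in(375,385,393): print("nut row",y,g[y,230:335:4])
```

```text
captop [289.9499 206.6103]
foot [290.5653 346.1457]
nuttop [290.6501 365.376 ]
nutbase [290.7459 387.0871]
captop T [575.1899 156.5803]
cap from scene [ 0.5852 -0.0285  0.137 ] x-section y
top row 140 560 581
top row 148 550 588
top row 156 547 591
cap row 205 260 322
cap row 212 259 322
cap row 220 258 324
foot row 340 0 0
foot row 348 273 309
foot row 356 281 300
nut row 375 [ 85  76  68  76 105 118 110 106 123 144 153 147 131 115 123 135 149 166
 188 209 213 192 157 132 125 123 125]
nut row 385 [ 84  79  69  60  61  57  56  67  87 107 119 119 118 130 169 204 210 192
 171 153 146 139 129 126 125 125 124]
nut row 393 [ 85  84  85  84  80  74  68  69  80  95 104 107 106 107 109 118 133 145
 144 144 143 138 130 124 124 125 125]
```

The cap lies within about 3 mm of the nut in both cameras, with a slight bias to +y. I'll shift back 1.5 mm, then grip harder and turn clockwise in steps, watching force and torque.

```bash
cat >> h.py <<'E'
K1=K0+ey*.1084+[0,0,.098]; A0=np.radians(75)
E
python3 - <<'E'
from h import *
manip.servo_line(K1,vel=.02)
effector.close(60)
for d in(.1,.3,.5,.7,.9,1.05,1.15):
    manip.servo_line(K1,ori=down(A0-d),vel=.05)
    f=manip.current_force(); ang=R.from_quat(manip.current_tcp_rot()).as_matrix()[:,0]
    print(round(manip.current_clock(),2),d,"turned",A0-np.arctan2(ang[1],ang[0]),"f",f@ex,f@ey,f[2],"tz",manip.current_wrist_torque()[2],(manip.current_tool_pos()-K1)*1e3,manip.current_finger_gap())
    if np.linalg.norm(f)>25: break
E
```

```text
11.95 0.1 turned 0.0978154325529057 f 0.8918550294595884 0.8922503962976908 -1.2002876071509059 tz -0.11835710018688328 [ 0.0699 -0.1906  0.0305] 0.013273459913479177
12.3 0.3 turned 0.2952775117835089 f 2.4716951879277036 1.224414760665447 -1.636955319311813 tz -0.10290023875270164 [ 0.1065 -0.0782  0.0185] 0.013346477613490946
12.65 0.5 turned 0.49447558785721535 f 1.4786424339987982 0.7496930229275235 -2.639828156354638 tz -0.05734964056549107 [0.2181 0.0195 0.0382] 0.013556754563431556
13.0 0.7 turned 0.6941272367952491 f 3.28150826038698 0.681635933222568 -2.3162768505919593 tz -0.1418507566444801 [0.3114 0.1022 0.0566] 0.013645982505377498
13.35 0.9 turned 0.8940679143679657 f 3.613484498430056 2.4076871005342313 -2.465263169029699 tz -0.06736549058490827 [0.4111 0.1212 0.077 ] 0.013510050197504552
13.65 1.05 turned 1.04358965531502 f 5.06934308621003 2.864614291139441 -4.2957508524108565 tz -0.00993886969142687 [0.496  0.138  0.0867] 0.013555104049986786
13.9 1.15 turned 1.143732092897454 f 4.664362175341902 1.8005737487557267 -4.762710316164427 tz -0.019114371697215474 [0.532  0.1111 0.0756] 0.01368169705862633
```

Run:
```python
from h import *
for d in(1.21,1.26,1.30):
    manip.servo_line(K1,ori=down(A0-d),vel=.05); manip.sleep(.1)
    f=manip.current_force(); ang=R.from_quat(manip.current_tcp_rot()).as_matrix()[:,0]
    print(round(manip.current_clock(),2),d,"turned",A0-np.arctan2(ang[1],ang[0]),"f",f@ex,f@ey,f[2],"tz",manip.current_wrist_torque()[2],manip.current_finger_gap())
    if np.linalg.norm(f)>25: break
t=viewer.get_image("top"); s=viewer.get_image("scene")
effector.open_jaws()
manip.servo_line(K1+[0,0,.12],vel=.15)
manip.move_pose(NUT+[-.16,.0,.26],down(A0-1.3))
t=viewer.get_image("top"); s=viewer.get_image("scene"); print(manip.current_clock(),manip.current_force())
cv2.imwrite("pics/s3.png",np.hstack([crop(s,250,170,80,100,5),crop(t,290,150,70,100,5)]))
```

```text
14.25 1.21 turned 1.2033152403642744 f 4.6210998268320616 2.1859030140123887 -4.692463731156335 tz -0.08873401203965084 0.013766265411768905
14.6 1.26 turned 1.25271995865955 f 5.403684983603147 2.2004681402066826 -5.044352042549708 tz 0.10844175098235365 0.013385611558382937
14.95 1.3 turned 1.2895552422653476 f 5.686723642138423 1.884486200827914 -4.535196198026784 tz 1.0348398188370767 0.01350433946204347
17.775 [-0.0179  0.5049  0.647 ]
```

View pics/s3.png

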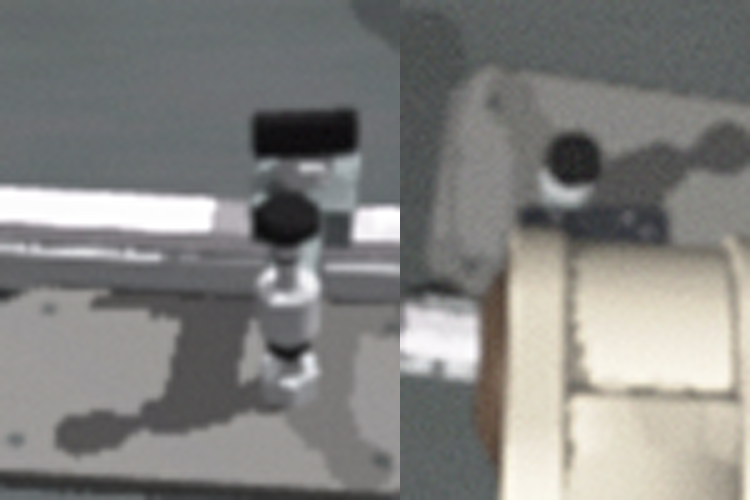

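The torque jumped to 1.03 N m at the last step, so the knob is on its stop. The picture agrees: the bar now lies along the rail, with the cap at (286,218) in the scene and (573,157) in the top view, still over the nut at (288,378). Next I'll shut the fingers and press the cap.

Run:
```python
from h import *
effector.close(20)
C=np.array([.5835,-.0293,0])
manip.move_pose(C+[0,0,.17],down(A0-1.3))
manip.servo_line(C+[0,0,.139],vel=.06); manip.sleep(.1); print(manip.current_tool_pos(),manip.current_force())
for z in(.134,.128,.122,.117):
    manip.servo_line(C+[0,0,z],vel=.03); manip.sleep(.15); print(z,manip.current_tool_pos(),manip.current_force())
    if manip.current_force()[2]>20: break
s=viewer.get_image("scene"); t=viewer.get_image("top"); print(manip.current_clock())
cv2.imwrite("pics/s4.png",np.hstack([crop(s,265,185,60,75,7),crop(t,290,150,50,75,7)]))
```

```text
[ 0.5838 -0.0295  0.1392] [ 0.4037 -1.5855  0.5526]
0.134 [ 0.5843 -0.0295  0.1345] [ 2.1283 -0.4626  4.0789]
0.128 [ 0.5841 -0.0294  0.1283] [ 3.9026 -0.562   5.1263]
0.122 [ 0.5842 -0.0295  0.1228] [ 2.2424 -0.2889  8.1253]
0.117 [ 0.5842 -0.0294  0.1182] [ 0.6888 -0.2184 10.8329]
22.775
```

View pics/s4.png

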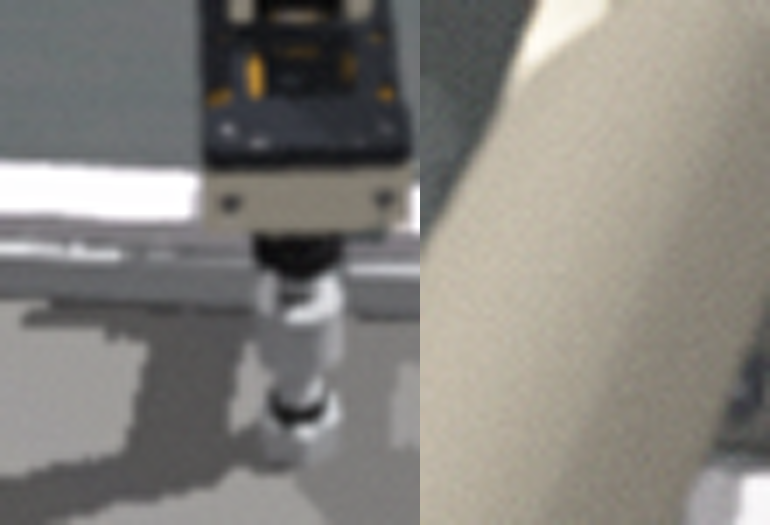

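The plunger is 18.8 mm down at 10.8 N, the foot at (298,408) rests on the nut, and the ring is almost at the boss. One small trim down to 20 mm, then I'll hand in.

Run:
```python
from h import *
manip.servo_line([.5835,-.0293,.1157],vel=.02); manip.sleep(.4)
p=manip.current_tool_pos();f=manip.current_force(); print(p,f,"travel mm",(.137-p[2])*1e3,manip.current_clock())
if .0175<.137-p[2]<.0225 and 9<f[2]<15: print(manip.hand_in())
```

```text
[ 0.5843 -0.0294  0.1171] [ 0.4338  0.2796 13.012 ] travel mm 19.934477690963973 23.425
the job is handed in; nothing more can be done
None
```

I handed the job in at 23.4 s (limit 45 s) with the arm still holding the cap down. I got no verdict back.

- **Slide:** I gripped the knob bar and slid the carriage about 108 mm. The foot was then within about 3 mm of the nut's centre in both cameras.
- **Lock:** I turned the knob clockwise until the torque jumped to about 1.0 N m at its stop, about 1.4 rad. A picture taken after letting go showed the bar lying along the rail and the foot still over the nut.
- **Press:** With the fingers shut, the cap is 19.9 mm down at 13.0 N, close to the 12 N given for 20 mm. A picture 1 mm before the final trim showed the foot on the nut and the ring almost at the boss.

**Checks that disagreed:**
- **First grip:** it closed on the hub instead of the bar (30 mm gap instead of 14 mm). I opened, raised the gripper 8 mm and gripped again.
- **Foot position:** after the slide, the two cameras differed by about 2 to 3 mm along the rail, so I moved the carriage back 1.5 mm. The top camera was blocked during pressing, so only the scene camera shows that stage.

Nothing touched the bystanders as far as the pictures and forces show; I did not re-measure where they lie.

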